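Load the slide magazine and jog the loader

TASK

Push the blue slide case down the sloped magazine until it sits flush against the black backstop, then gently stack the green case squarely on top of it, lengthwise the same way and also flush against the backstop. Then push the control pad's spring-centred lever well over to its yellow-striped side, hold it there for about a second and let it spring back. Leave the orange case, the bottles and the cup where they are, and never push the lever to the other side.

Things in the scene. Friction and masses are not known exactly. Their poses are not given: they have to be found in the camera images.
- magazine: Fixed aluminium deck, 230 mm long, 96 mm wide between two black lips 7 mm high, sloping down at 0.30 rad to a black backstop square to it (86 mm high, 6 mm thick). Origin on the deck surface at the foot of the middle of the backstop's face, 40 mm above the bench; +x down the slope into the backstop, y across, z the deck's normal. Deck: x -230 to 0 mm. Cases on it move only when pushed.
- blue_case: Blue plastic slide case, a closed box 100 x 60 x 36 mm with a white paper label on top, about 0.18 kg. Origin at the centre of its underside; x along the 100 mm, y along the 60 mm, z up through the lid. It lies on the magazine's deck lengthwise, short of the backstop by 25 to 65 mm.
- green_case: Green plastic slide case of the same size, mass and axes, lying flat on the bench, lid up. Either end may go to the backstop.
- orange_case: Orange plastic slide case of the same size, mass and axes, flat on the bench: to be left alone.
- pad: White control pad fixed to the bench, 150 (x) x 130 (y) x 50 mm high with a black top plate to 53 mm. Origin at the centre of its underside. A yellow stripe lies along its +y edge on the top. The jog lever stands at its centre: the lever's pivot is 55 mm above the origin and it swings along the pad's y.
- jog (a joint): Angle of the jog lever, rad: 0 upright (sprung centre), positive towards the pad's +y side (the yellow stripe), stops at +-0.6. Spring 0.7 N m per rad: 0.6 rad needs about 5 N at the ball. It returns by itself when let go.
- jog_tip (a point): Centre of the black ball, 30 mm across, at the top of the lever, 80 mm above the pivot; the stem below is 12 mm thick.
- amber_bottle: Bystander: amber bottle, 48 mm across, 110 mm tall, origin at its foot.
- dropper_bottle: Bystander: amber bottle with red cap, 44 mm across, 95 mm tall, origin at its foot.
- beaker: Bystander: white cup, 70 mm across, 90 mm tall, origin at its foot.

How it is judged:
By the outcome, as a careful person would: the job done as asked, in the order asked, and still so for the second after the job is handed in, with the robot touching nothing.
It also fails if it takes over 72 s, if anything falls off the work surface, if the arm or the gripper's body presses on something with over 40 N, if the wrist force passes 120 N, or if a joint passes its speed limit or range.

ROBOT

A 7-joint arm with a two-finger parallel gripper is mounted at the origin on the work surface. World frame = base frame: x ahead of the robot, y to its left, z up, the work surface at z = 0. Lengths are in mm, angles in rad, forces in N, time in s.
With the tool pointing down it reaches from about 350 to 900 mm from the base axis. Payload 8.1 kg.
Tool frame: the origin (TCP) lies midway between the tips of the shut fingers; the grasp point (between the pads) lies 19 mm behind it; x points along the fingers, y is the direction in which the jaws open and shut, and the axes are right-handed (so a half turn about x gives the same grasp; the last joint's range is limited). The gripper opens to 85 mm and grips with 20 to 120 N. Pads are 22 mm wide; open, the fingers measure 114 mm over their backs; the gripper's body (76 mm by 85 mm) begins 54 mm behind the grasp point. The pads swing forward as they close: fully open they stand 13 mm farther back than shut.
Start: joints at [-1.266, 0.434, 0.025, 1.573, -0.012, 1.134, -0.075], TCP at [247.897, 573.749, 231.323] pointing down, gripper open.
Joint ranges: [-2.62, 2.62], [-0.44, 2.09], [-1.27, 1.32], [0.08, 2.57], [-1.32, 4.46], [0.12, 2], [-2.74, 2.74]. Speed limits (rad/s): [2.22, 2.22, 3.01, 3.01, 3.14, 3.14, 3.14].

INTERFACE

Orientations are given as a unit quaternion [x, y, z, w].
In Python, from cell import telemetry, camera, camera_params, order, recognise gives the robot as it stands. The module is installed in compiled form; this text tells all that it offers.
- The arm moves only by the tool carry_out, never from a script. Its argument "rows" is a list of rows, each a list of 7 numbers: the shift along the tool's x, y, z in cm, then the turn, a rotation vector about the tool's x, y, z in rad, then the gripper's target within -1 to 1 (fully open at 1, half-way at 0, shut at -1). A call has 1 to 10 rows; each row is the pose to reach, as a shift and turn from the pose commanded when the call began, along the tool's axes at that moment; what a row does not reach only later rows make up. A row lasts 1/12 s, in which the tool goes at most 41.7 mm and 7.16 degrees, less where a joint would pass 70% of its speed; a pose out of reach is approached as far as the arm can. A call with a gripper value outside its range is refused whole. The fingers move at their own pace and stop on an object; "force" is the grip in N (left out, the last holds). Time passes only in rows, so rows that repeat a pose let the fingers close. It gives the time, the measured TCP pose, the force and the opening at its end, in the units of the state.
- telemetry.state(): the state, without advancing time (a new reading comes with each control period).
- camera(name): name is "scene" or "top"; returns the picture (400x640x3 uint8, red, green, blue); there is no depth.
- camera_params(name): a dict with "intrinsics" (3x3 intrinsics, pixels), "position" and "orientation" of the camera in the world. Camera axes: x right, y up, looking along -z (the intrinsics and any distortion apply to the point x, -y, -z); pixel columns grow to the right and rows downward; lengths in mm; the calibration is good to about 2 mm. A picture is of the moment at which its call begins. camera_params takes no time and is no camera call.
- order.hand_in(): hands the job in, once; it reports no verdict.
Trained networks look in the newest picture that a camera, given by its name, has taken for a name from the list of things; names that differ only in an ending like _2 or _b are one class to them, and where a whole thing is asked for, a point or a joint stands for the part that bears it (a point fixed in the world has none). Each returns a list of dicts, best first, with "p" (0 to 1); they miss things now and then, are a little off and sometimes report something else, mostly with a low value. They report only what shows in the picture. A call takes as long as a camera call.
- recognise(label, camera): "at" ([x, y, z] in mm, in the coordinates of the camera as it stood for that picture, good to about 4 mm: the middle of the surface that is visible of it).
The state is a dict: "clock": time; "q": joint angles; "joint_vel": joint speeds; "joint_efforts": joint torques, N m; "tool_pos": TCP position; "tool_rot": TCP orientation; "contact_force": force on the tool from outside, world axes, zero at the start; "moment": the same for the moment, N m; "opening": finger opening in mm.
Only numpy, scipy, OpenCV 4.12 (cv2) and the standard library are available. Lean on these libraries where they do the work, as an engineer would, in place of code of your own. Each camera call takes 0.05 s, during which the arm holds its last target. There are 200 camera calls.

## Working session

There is one attempt and no reset: what is moved stays moved. The work goes in short steps, Python scripts to look and compute and a tool call to move; the robot and the scene stay as the last step left them, time stands still between calls to the robot, and variables do not carry over. Pictures are saved under pics/ and viewed, about 8 in all and at most 12, crops included, and the job is handed in when it is done.

Besides the shell and the picture viewer there is one more tool, called after "Call:" as a command line: name --pt "numbers of a row" for each row, then --argument value for the rest. carry_out: Moves the arm, as the interface text tells. Its arguments: {"type":"object","properties":{"rows":{"type":"array"},"force":{"type":"number"}},"required":["rows"]}

```bash
mkdir -p pics; cat > h.py <<'E'
import numpy as np,cv2
from scipy.spatial.transform import Rotation as R
from cell import telemetry,camera,camera_params,order,recognise
def cam(n):
    p=camera_params(n);q=np.array(p["orientation"])
    M=R.from_quat(q).as_matrix() if q.size==4 else q.reshape(3,3)
    return np.array(p["intrinsics"]),np.array(p["position"]),M,p
def ray(n,u,v):
    K,c,M,p=cam(n); d=np.linalg.inv(K)@[u,v,1]; return c,M@(d*[1,-1,-1])
def onz(n,u,v,z):
    c,d=ray(n,u,v); return c+d*(z-c[2])/d[2]
def proj(n,P):
    K,c,M,p=cam(n); x=(np.atleast_2d(P)-c)@M*[1,-1,-1]; x=x@K.T; return x[:,:2]/x[:,2:]
def snap(n,f):
    im=camera(n); cv2.imwrite('pics/'+f,im[:,:,::-1]); return im
E
python3 - <<'E'
from h import *
for n in('scene','top'):
    snap(n,n+'0.png'); print(cam(n)[3])
    K,c,M,p=cam(n)
    for l in('magazine','blue_case','green_case','orange_case','pad','jog_tip','amber_bottle','dropper_bottle','beaker'):
        for r in recognise(l,n)[:2]: print(n,l,round(r['p'],2),(c+M@np.array(r['at'])).round(0))
print(telemetry.state())
E
```

```text
{'intrinsics': array([[446.19340019,   0.        , 318.73352499],
       [  0.        , 446.19340019, 196.49125457],
       [  0.        ,   0.        ,   1.        ]]), 'position': array([1271.72422844, -619.63616441,  823.1312018 ]), 'orientation': array([0.39594557, 0.17688213, 0.38943735, 0.81257514])}
scene magazine 0.95 [524. 127.  39.]
scene magazine 0.67 [521. 150.  96.]
scene blue_case 0.93 [523. 150.  97.]
scene green_case 0.65 [ 441. -154.   35.]
scene orange_case 0.86 [ 630. -115.   36.]
scene pad 0.83 [ 569. -400.   52.]
scene jog_tip 0.52 [ 546. -396.  135.]
scene dropper_bottle 0.77 [783. -12.  55.]
scene beaker 0.96 [754. 146.  64.]
{'intrinsics': array([[389.86813501,   0.        , 324.75571681],
       [  0.        , 389.86813501, 202.50321994],
       [  0.        ,   0.        ,   1.        ]]), 'position': array([559.07094505, -24.90660295, 897.55644483]), 'orientation': array([-0.01734945,  0.02401765,  0.71220635, -0.70134461])}
top magazine 0.76 [524. 126.  83.]
top blue_case 0.6 [513. 165. 103.]
top green_case 0.84 [ 427. -147.   31.]
top orange_case 0.9 [ 62
[... 247 characters left out ...]
'q': array([-1.26561432,  0.4344916 ,  0.02499856,  1.57323141, -0.01158428,
        1.13400814, -0.07512192]), 'joint_vel': array([ 1.23536224e-03, -7.75035966e-05, -3.76795489e-04,  5.09768544e-04,
        1.26689094e-03, -4.65274437e-04,  1.75337193e-03]), 'joint_efforts': array([ 2.86872955e-04, -6.70297194e+01,  1.02441508e+00, -3.16559851e+01,
        1.55746588e-02,  2.19615424e-03,  8.66423392e-06]), 'tool_pos': array([247.8864279 , 573.7328464 , 231.31587862]), 'tool_rot': array([ 0.14321139,  0.69244351, -0.14320904,  0.69246203]), 'contact_force': array([-0.29984245,  0.44518188, -0.6845403 ]), 'moment': array([-0.04076466,  0.00682377, -0.02224821]), 'opening': 85.92991348299266}
```

View pics/scene0.png

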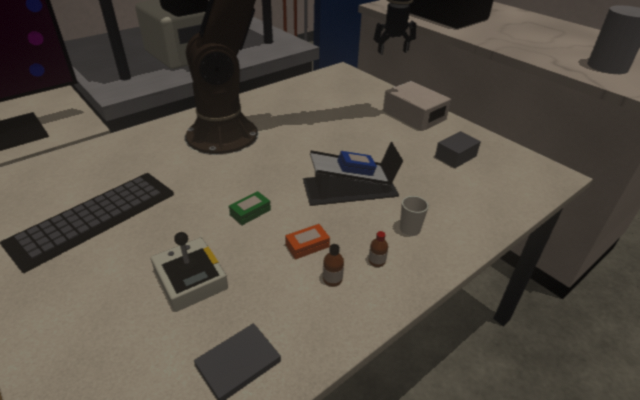

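View pics/top0.png

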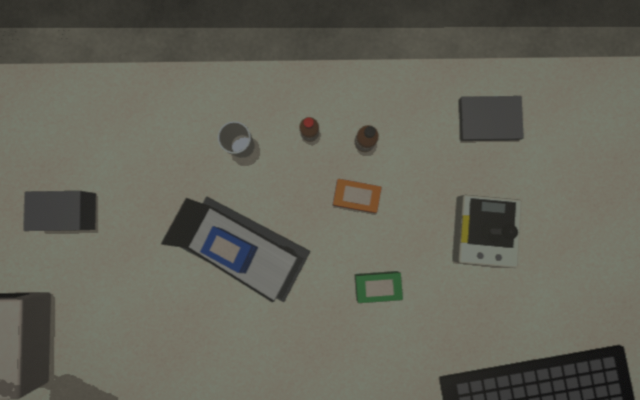

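```bash
python3 - <<'E'
import cv2,numpy as np
t=cv2.imread('pics/top0.png');s=cv2.imread('pics/scene0.png')
f=lambda im,x,y,w,h,k:np.clip(cv2.resize(im[y:y+h,x:x+w],None,fx=k,fy=k,interpolation=cv2.INTER_CUBIC).astype(float)*1.6,0,255).astype(np.uint8)
a=f(t,155,190,160,112,5);cv2.imwrite('pics/c1.png',a)
b=f(s,295,135,120,75,6);c=f(s,145,225,90,85,4)
o=np.zeros((600,800,3),np.uint8);o[:450,:720]=b;cv2.imwrite('pics/c2.png',o[:450,:720])
for n,im in(('top',t),('scene',s)):
    h=cv2.cvtColor(im,cv2.COLOR_BGR2HSV)
    for col,lo,hi in(('blue',105,130),('green',45,85),('yellow',20,32)):
        m=cv2.inRange(h,(lo,120,40),(hi,255,255));k,l,st,ce=cv2.connectedComponentsWithStats(m)
        print(n,col,[(x[:5].tolist()) for x in st[1:] if x[4]>25])
E
```

```text
top blue [[202, 227, 49, 45, 677]]
top green []
top yellow [[461, 216, 9, 26, 182]]
scene blue [[26, 0, 16, 12, 145], [30, 64, 14, 12, 135], [342, 152, 34, 15, 170]]
scene green [[231, 193, 38, 23, 182]]
scene yellow [[203, 247, 15, 17, 128]]
```

View pics/c1.png

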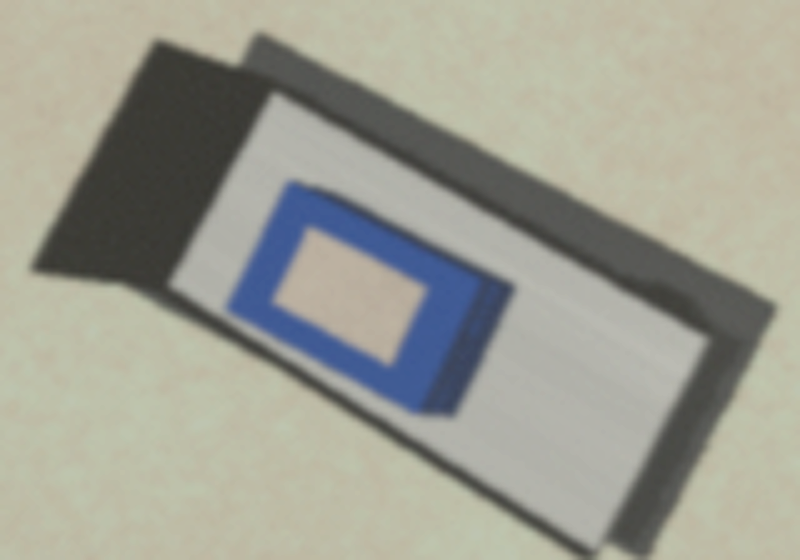

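View pics/c2.png

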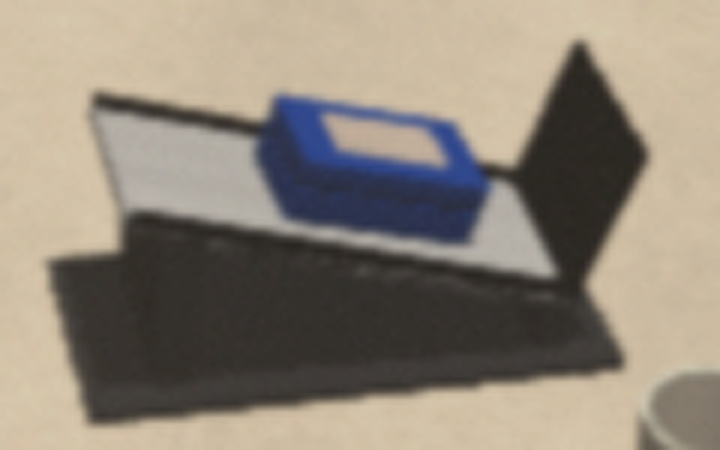

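```bash
cat > fit.py <<'E'
from h import *
from scipy.optimize import least_squares,minimize
def magT(x,y,yaw):
    Rm=(R.from_euler('z',yaw)*R.from_euler('y',0.30)).as_matrix(); return Rm,np.array([x,y,40.])
def box(Rm,o,L=100,W=60,H=36):
    c=np.array([[sx*L/2,sy*W/2,z] for sx in(-1,1) for sy in(-1,1) for z in(0,H)]); return c@Rm.T+o
def mask(im,lo,hi,roi,smin=90,vmin=25):
    h=cv2.cvtColor(im,cv2.COLOR_BGR2HSV);m=cv2.inRange(h,(lo,smin,vmin),(hi,255,255))
    z=np.zeros_like(m);x0,y0,x1,y1=roi;z[y0:y1,x0:x1]=m[y0:y1,x0:x1]
    k,l,st,_=cv2.connectedComponentsWithStats(z); i=1+np.argmax(st[1:,4]); z=(l==i).astype(np.uint8)
    hull=cv2.convexHull(np.argwhere(z)[:,::-1].astype(np.int32)); o=np.zeros_like(z);cv2.fillConvexPoly(o,hull,1)
    return o
def hulldist(ms,boxf,p):
    e=0
    for n,m in ms.items():
        pts=proj(n,boxf(p)).astype(np.float32); h=cv2.convexHull(pts)
        k=8; ys,xs=np.where(m); x0,y0=xs.min()-8,ys.min()-8; w,hh=xs.max()-x0+9,ys.max()-y0+9
        big=np.zeros((hh*k,w*k),np.uint8)
        cv2.fillConvexPoly(big,np.round(((h-[x0,y0]+.5)*k-.5)*16).astype(np.int32),1,shift=4)
        r=big.reshape(hh,k,w,k).mean((1,3)); e+=((r-m[y0:y0+hh,x0:x0+w])**2).sum()
    return e
E
cat > a.py <<'E'
from fit import *
t=cv2.imread('pics/top0.png');s=cv2.imread('pics/scene0.png')
T=[((0,-48,7),(271,93)),((0,48,0),(170,288)),((-230,-48,7),(710,338)),((-230,48,0),(597,553))]
S=[((0,48,0),(515,178)),((0,-48,7),(557,278)),((-230,-48,7),(127,213)),((-230,48,0),(95,108))]
BT=[(-1,(155,40)),(1,(33,270))];BS=[(1,(578,42)),(-1,(648,155))]
def res(p):
    Rm,o=magT(*p[:3]);e=[]
    for n,L,B,k,off in(('top',T,BT,5,(155,190)),('scene',S,BS,6,(295,135))):
        P=[a for a,_ in L]+[(0,sg*p[3],86) for sg,_ in B];u=np.array([b for _,b in L]+[b for _,b in B])
        e.append(proj(n,np.array(P)@Rm.T+o)-((u+.5)/k-.5+off))
    return np.concatenate(e)
r=least_squares(lambda p:res(p).ravel(),[530,200,1.1,52],loss='soft_l1')
print('mag',r.x.round(3));print(res(r.x).round(1).tolist())
Rm,o=magT(*r.x[:3])
mb={'top':mask(t,100,130,(190,215,265,280)),'scene':mask(s,100,130,(330,145,385,185))}
bf=lambda p:box((R.from_matrix(Rm)*R.from_euler('z',p[2])).as_matrix(),o+Rm@[p[0],p[1],0])
b=minimize(lambda p:hulldist(mb,bf,p*[1,1,.01]),[-95,0,0],method='Nelder-Mead',options=dict(initial_simplex=[[-95,0,0],[-80,0,0],[-95,10,0],[-95,0,8]]))
print('blue in mag',b.x,b.fun,[m.sum() for m in mb.values()])
mg={'top':mask(t,40,90,(345,260,415,315),60,20),'scene':mask(s,40,90,(220,185,280,230),60,20)}
gf=lambda p:box(R.from_euler('z',p[2]).as_matrix(),np.array([p[0],p[1],0]))
for n in(mg,{'top':mg['top']},{'scene':mg['scene']}):
    g=minimize(lambda p:hulldist(n,gf,p*[1,1,.01]),[433,-150,157],method='Nelder-Mead',options=dict(initial_simplex=[[433,-150,157],[445,-150,157],[433,-140,157],[433,-150,170]]))
    print('green',g.x,g.fun,[m.sum() for m in n.values()])
E
python3 a.py
```

```text
mag [559.82  241.81    1.068  51.495]
[[-0.5, -1.2], [0.1, -0.8], [-1.4, -0.2], [-0.4, -0.2], [2.3, 0.6], [1.2, 0.6], [-0.7, 0.5], [2.6, 0.3], [1.0, -1.3], [-0.3, -0.5], [-0.5, -0.8], [-1.0, -0.7]]
blue in mag [-95.28380707   5.69634914   8.61858243] 214.53466796875 [np.uint64(1472), np.uint64(672)]
green [ 420.53249856 -149.57996106  162.49451799] 68.38037109375 [np.uint64(1348), np.uint64(874)]
green [ 420.32127026 -149.88117248  162.50700193] 35.893798828125 [np.uint64(1348)]
green [ 420.61951506 -149.20218614  163.03199323] 31.596435546875 [np.uint64(874)]
```

```bash
sed -i 's/((0,-48,7),(557,278)),//; s/P=\[a for a,_ in L\]+\[(0,sg/P=[a for a,_ in L]+[((6 if n=="top" else 3),sg/' a.py; cat >> a.py <<'E'
for n,m in mb.items():
    q=proj(n,bf(b.x*[1,1,.01])); print(n,cv2.convexHull(np.argwhere(m)[:,::-1].astype(np.int32)).reshape(-1,2).tolist(),cv2.convexHull(q.astype(np.float32)).reshape(-1,2).round(1).tolist())
k=5
im=cv2.resize(t[190:302,155:315],None,fx=k,fy=k)*1
im2=cv2.resize(s[140:200,300:410],None,fx=k,fy=k)*1
for n,I,off in(('top',im,(155,190)),('scene',im2,(300,140))):
    for pts in(box(Rm,o-Rm@[115,0,0],230,96,7),box(Rm,o+Rm@[3,0,0],6,2*r.x[3],86),bf(b.x*[1,1,.01])):
        u=((proj(n,pts)-off+.5)*k).astype(int)
        for i in range(8):
            for j in(1,2,4):
                if not i&j: cv2.line(I,u[i].tolist(),u[i|j].tolist(),(0,0,255),1)
O=np.zeros((560,800,3),np.uint8);O[:]=im;cv2.imwrite('pics/o1.png',cv2.convertScaleAbs(O,alpha=1.5));cv2.imwrite('pics/o2.png',cv2.convertScaleAbs(im2,alpha=1.5))
E
python3 a.py
```

```text
mag [558.714 241.043   1.072  51.223]
[[-0.2, -0.7], [0.6, -0.2], [-0.9, -0.1], [0.3, -0.1], [0.3, -0.0], [-0.4, -0.3], [-1.2, 0.4], [0.6, -1.2], [-0.8, -0.4], [-0.1, -0.7], [-0.6, -0.7]]
blue in mag [-95.48202194   4.92670527   7.33240764] 215.36865234375 [np.uint64(1472), np.uint64(672)]
green [ 420.53249856 -149.57996106  162.49451799] 68.38037109375 [np.uint64(1348), np.uint64(874)]
green [ 420.32127026 -149.88117248  162.50700193] 35.893798828125 [np.uint64(1348)]
green [ 420.61951506 -149.20218614  163.03199323] 31.596435546875 [np.uint64(874)]
top [[254, 250], [251, 258], [246, 268], [243, 271], [236, 271], [226, 266], [208, 256], [203, 253], [201, 251], [201, 249], [208, 234], [210, 230], [213, 227], [216, 227], [219, 228], [233, 235], [252, 245], [254, 247]] [[258.0, 245.89999389648438], [245.89999389648438, 272.70001220703125], [237.8000030517578, 272.29998779296875], [198.39999389648438, 252.10000610351562], [210.6999969482422, 225.3000030517578], [219.60000610351562, 227.60000610351562]]
scene [[375, 167], [373, 172], [371, 174], [366, 174], [358, 173], [351, 172], [346, 171], [343, 170], [342, 169], [339, 163], [339, 156], [341, 152], [342, 151], [345, 151], [363, 154], [368, 155], [370, 156], [371, 157], [374, 161], [375, 163]] [[377.70001220703125, 165.60000610351562], [373.0, 175.5], [342.70001220703125, 171.6999969482422], [336.70001220703125, 159.89999389648438], [340.79998779296875, 149.8000030517578], [370.6000061035156, 154.10000610351562]]
```

View pics/o1.png

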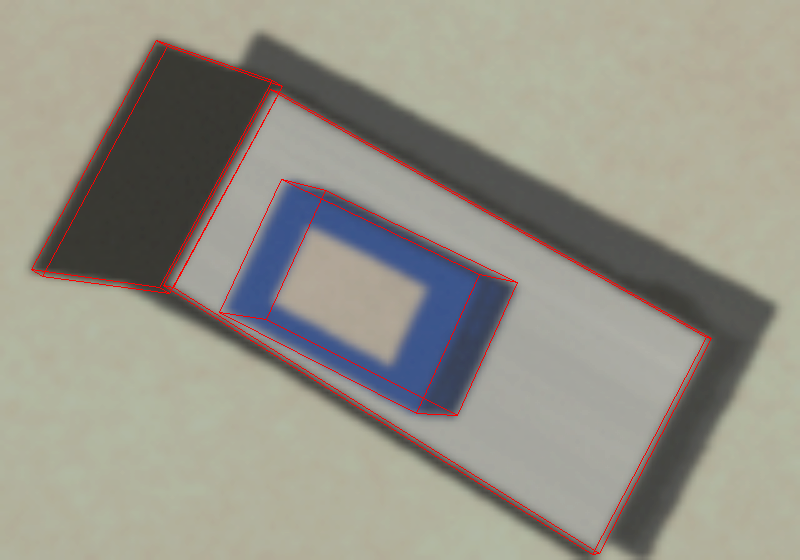

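```bash
cat >> h.py <<'E'
MAG=(558.7,241.0,1.072)
def mag():
    return (R.from_euler('z',MAG[2])*R.from_euler('y',0.30)).as_matrix(),np.array([MAG[0],MAG[1],40.])
def inmag(p): Rm,o=mag(); return Rm.T@(np.array(p)-o)
def goal(pos,xdir,ydir):
    s=telemetry.state();c=R.from_quat(s['tool_rot']);best=None
    for sg in(1,-1):
        x=np.array(xdir,float);y=sg*np.array(ydir,float);T=R.from_matrix(np.c_[x,y,np.cross(x,y)]);d=c.inv()*T
        if best is None or d.magnitude()<best.magnitude(): best=d
    print('shift cm',(c.inv().apply(np.array(pos)-s['tool_pos'])/10).round(2),'turn',best.as_rotvec().round(3),'now',s['tool_pos'].round(1),'clk',round(s['clock'],1))
def gmag(p):
    Rm,o=mag(); goal(o+Rm@np.array(p,float),-Rm[:,2],Rm[:,1])
E
python3 - <<'E'
from h import *
gmag([-190,5,120]); gmag([-190,5,12])
E
```

```text
shift cm [  2.05 -32.71  39.91] turn [-1.468  0.243 -0.222] now [247.9 573.7 231.3] clk 1.0
shift cm [ 12.37 -35.89  39.62] turn [-1.468  0.243 -0.222] now [247.9 573.7 231.3] clk 1.0
```

Call:
carry_out --pt "0.5 -16 20 -0.73 0.12 -0.11 -0.3" --pt "0.5 -16 20 -0.73 0.12 -0.11 -0.3" --pt "0.5 -16 20 -0.73 0.12 -0.11 -0.3" --pt "2 -32.7 39.9 -1.468 0.243 -0.222 -0.3" --pt "2 -32.7 39.9 -1.468 0.243 -0.222 -0.3" --pt "2 -32.7 39.9 -1.468 0.243 -0.222 -0.3" --pt "2 -32.7 39.9 -1.468 0.243 -0.222 -0.3" --pt "2 -32.7 39.9 -1.468 0.243 -0.222 -0.3" --pt "2 -32.7 39.9 -1.468 0.243 -0.222 -0.3" --pt "2 -32.7 39.9 -1.468 0.243 -0.222 -0.3" --force 25

```text
clock: 1.83
tool_pos: [439.6, 202.8, 215.9]
tool_rot: [-0.326, 0.721, 0.234, 0.565]
contact_force: [-0.4, 0.3, 0.0]
opening: 29.7
```

```bash
python3 - <<'E'
from h import *
gmag([-190,5,120]); gmag([-190,5,12]);print(telemetry.state()['q'].round(2),inmag(telemetry.state()['tool_pos']))
E
```

```text
shift cm [ 1.64 -9.22 -3.09] turn [-0.246  0.041 -0.037] now [439.6 202.8 215.9] clk 1.8
shift cm [12.42 -9.68 -3.47] turn [-0.246  0.041 -0.037] now [439.6 202.8 215.9] clk 1.8
[-0.54  0.37 -0.09  1.75  0.12  1.27  1.72] [-138.47795001   86.35055393  141.33262627]
```

Call:
carry_out --pt "1.6 -9.2 -3.1 -0.246 0.041 -0.037 -0.3" --pt "1.6 -9.2 -3.1 -0.246 0.041 -0.037 -0.3" --pt "1.6 -9.2 -3.1 -0.246 0.041 -0.037 -0.3" --pt "1.6 -9.2 -3.1 -0.246 0.041 -0.037 -0.3" --pt "12.4 -9.7 -3.5 -0.246 0.041 -0.037 -0.3" --pt "12.4 -9.7 -3.5 -0.246 0.041 -0.037 -0.3" --pt "12.4 -9.7 -3.5 -0.246 0.041 -0.037 -0.3" --pt "12.4 -9.7 -3.5 -0.246 0.041 -0.037 -0.3" --pt "12.4 -9.7 -3.5 -0.246 0.041 -0.037 -0.3" --pt "12.4 -9.7 -3.5 -0.246 0.041 -0.037 -0.3"

```text
clock: 2.67
tool_pos: [469.0, 90.2, 109.2]
tool_rot: [-0.409, 0.692, 0.302, 0.512]
contact_force: [1.1, 0.3, 0.9]
opening: 29.8
```

```bash
python3 - <<'E'
from h import *
gmag([-190,5,12]);gmag([-120,5,12]);print(inmag(telemetry.state()['tool_pos']))
snap('scene','s1.png')
import cv2
im=cv2.imread('pics/s1.png')[110:210,290:410];cv2.imwrite('pics/s1c.png',cv2.convertScaleAbs(cv2.resize(im,None,fx=6,fy=6),alpha=1.6))
E
```

```text
shift cm [ 0.23 -0.17 -0.2 ] turn [-0.005  0.003  0.   ] now [469.   90.2 109.2] clk 2.7
shift cm [ 0.25 -0.13  6.8 ] turn [-0.005  0.003  0.   ] now [469.   90.2 109.2] clk 2.7
[-187.96524019    6.64861059   14.31612949]
```

View pics/s1c.png

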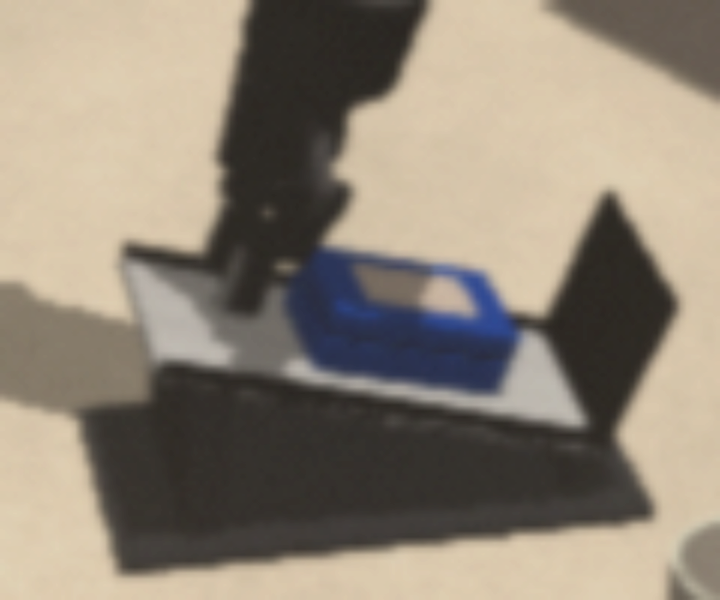

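The crop (s1c) shows the two fingertips just above the deck, behind the uphill end of the blue case. There is still a gap to the backstop at about (570,370) in the crop. Pushing now.

Call:
carry_out --pt "0 -0.1 1 0 0 0 -0.3" --pt "0.05 -0.1 2 0 0 0 -0.3" --pt "0.1 -0.1 2.8 0 0 0 -0.3" --pt "0.1 -0.1 3.5 0 0 0 -0.3" --pt "0.1 -0.1 4.1 0 0 0 -0.3" --pt "0.1 -0.1 4.7 0 0 0 -0.3" --pt "0.1 -0.1 5.3 0 0 0 -0.3" --pt "0.1 -0.1 5.8 0 0 0 -0.3" --pt "0.1 -0.1 6.2 0 0 0 -0.3" --pt "0.1 -0.1 6.2 0 0 0 -0.3"

```text
clock: 3.55
tool_pos: [497.4, 140.7, 88.2]
tool_rot: [-0.409, 0.693, 0.302, 0.511]
contact_force: [0.7, 0.5, -0.4]
opening: 30.1
```

Call:
carry_out --pt "0 0 0.15 0 0 0 -0.3" --pt "0 0 0.3 0 0 0 -0.3" --pt "0 0 0.45 0 0 0 -0.3" --pt "0 0 0.6 0 0 0 -0.3" --pt "0 0 0.7 0 0 0 -0.3" --pt "0 0 0.8 0 0 0 -0.3" --pt "0 0 0.8 0 0 0 -0.3"

```text
clock: 4.13
tool_pos: [501.0, 146.7, 86.2]
tool_rot: [-0.409, 0.693, 0.302, 0.511]
contact_force: [0.3, 0.2, -0.2]
opening: 29.7
```

```bash
python3 - <<'E'
from h import *
s=telemetry.state();print(inmag(s['tool_pos']),mag()[0].T@s['contact_force'])
E
```

```text
[-119.12416355    5.60368971   11.4937343 ] [ 0.37746931 -0.10803996 -0.10408219]
```

Call:
carry_out --pt "0 0 0.1 0 0 0 -0.3" --pt "0 0 0.2 0 0 0 -0.3" --pt "0 0 0.3 0 0 0 -0.3" --pt "0 0 0.4 0 0 0 -0.3" --pt "0 0 0.5 0 0 0 -0.3" --pt "0 0 0.5 0 0 0 -0.3"

```text
clock: 4.63
tool_pos: [503.3, 151.0, 84.6]
tool_rot: [-0.409, 0.693, 0.302, 0.511]
contact_force: [0.1, -0.4, -0.6]
opening: 29.8
```

```bash
python3 - <<'E'
from h import *
s=telemetry.state();print(inmag(s['tool_pos']),mag()[0].T@s['contact_force'])
E
```

```text
[-114.04377383    5.59101515   11.44742978] [-0.0901504  -0.29720044 -0.60694893]
```

Call:
carry_out --pt "0 0 0.1 0 0 0 -0.3" --pt "0 0 0.2 0 0 0 -0.3" --pt "0 0 0.3 0 0 0 -0.3" --pt "0 0 0.4 0 0 0 -0.3" --pt "0 0 0.4 0 0 0 -0.3"

```text
clock: 5.05
tool_pos: [505.1, 154.3, 83.5]
tool_rot: [-0.409, 0.693, 0.302, 0.511]
contact_force: [-0.2, -0.3, 0.7]
opening: 29.9
```

```bash
python3 - <<'E'
from h import *
s=telemetry.state();print(inmag(s['tool_pos']),mag()[0].T@s['contact_force'])
snap('top','t1.png')
import cv2
im=cv2.imread('pics/t1.png')[185:305,155:315];cv2.imwrite('pics/t1c.png',cv2.convertScaleAbs(cv2.resize(im,None,fx=4,fy=4),alpha=1.7))
E
```

```text
[-110.07525339    5.56568329   11.47247955] [-0.57431633  0.03465908  0.5759865 ]
```

Call:
carry_out --pt "0 0 0.1 0 0 0 -0.3" --pt "0 0 0.2 0 0 0 -0.3" --pt "0 0 0.3 0 0 0 -0.3" --pt "0 0 0.3 0 0 0 -0.3"

```text
clock: 5.43
tool_pos: [505.2, 154.2, 83.3]
tool_rot: [-0.409, 0.694, 0.3, 0.51]
contact_force: [-5.6, -6.7, 10.3]
opening: 30.0
```

```bash
python3 - <<'E'
from h import *
s=telemetry.state();print(inmag(s['tool_pos']),mag()[0].T@s['contact_force'])
a=camera('scene')
snap('scene','s2.png')
import cv2
im=cv2.imread('pics/s2.png')[110:210,290:410];cv2.imwrite('pics/s2c.png',cv2.convertScaleAbs(cv2.resize(im,None,fx=6,fy=6),alpha=1.6))
E
```

```text
[-110.01399533    5.47691122   11.25112894] [-11.21903194   1.7700982    7.35889648]
```

View pics/s2c.png

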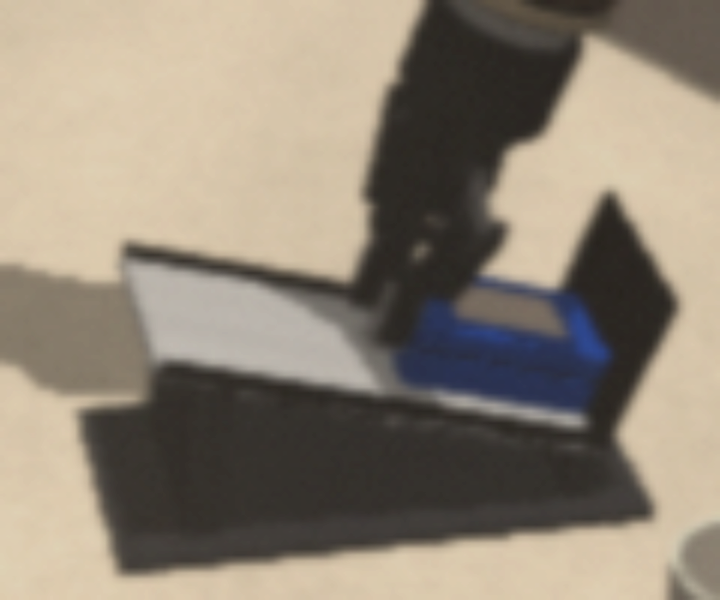

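Blue is now against the backstop: about 11 N push force, and no gap in the crop near (600,380). Backing off and going for green.

Call:
carry_out --pt "0 0 -1 0 0 0 -0.3" --pt "0 0 -2.5 0 0 0 -0.3" --pt "-4 0 -3 0 0 0 0" --pt "-8 0 -3 0 0 0 0.5" --pt "-12 0 -3 0 0 0 1" --pt "-14 0 -3 0 0 0 1" --pt "-14 0 -3 0 0 0 1"

```text
clock: 6.12
tool_pos: [514.9, 170.2, 230.0]
tool_rot: [-0.41, 0.69, 0.302, 0.515]
contact_force: [-0.9, 0.7, -0.2]
opening: 85.1
```

```bash
python3 - <<'E'
from h import *
th=1.625;y=[-np.sin(th),np.cos(th),0]
goal([420.5,-149.6,110],[0,0,-1],y);goal([420.5,-149.6,3],[0,0,-1],y);print(telemetry.state()['q'].round(2))
E
```

```text
shift cm [ 20.88  -7.08 -27.75] turn [-0.554 -0.285 -0.076] now [514.9 170.2 230. ] clk 6.1
shift cm [ 31.13  -7.02 -24.68] turn [-0.554 -0.285 -0.076] now [514.9 170.2 230. ] clk 6.1
[-0.46  0.45 -0.09  1.6   0.19  1.36  2.03]
```

```bash
sed -i "s/def goal(pos,xdir,ydir):/def goal(pos,xdir,ydir,far=False):/; s/if best is None or d.magnitude()<best.magnitude(): best=d/if best is None or (d.magnitude()<best.magnitude())!=far: best=d/" h.py; python3 - <<'E'
from h import *
th=1.625;y=[-np.sin(th),np.cos(th),0]
goal([420.5,-149.6,110],[0,0,-1],y,True)
E
```

```text
shift cm [ 20.88  -7.08 -27.75] turn [ 2.56  -0.101  0.377] now [514.9 170.2 230. ] clk 6.1
```

Call:
carry_out --pt "5 -3.5 -14 1.28 -0.05 0.19 1" --pt "5 -3.5 -14 1.28 -0.05 0.19 1" --pt "5 -3.5 -14 1.28 -0.05 0.19 1" --pt "5 -3.5 -14 1.28 -0.05 0.19 1" --pt "20.9 -7.1 -27.8 2.56 -0.1 0.377 1" --pt "20.9 -7.1 -27.8 2.56 -0.1 0.377 1" --pt "20.9 -7.1 -27.8 2.56 -0.1 0.377 1" --pt "20.9 -7.1 -27.8 2.56 -0.1 0.377 1" --pt "20.9 -7.1 -27.8 2.56 -0.1 0.377 1" --pt "20.9 -7.1 -27.8 2.56 -0.1 0.377 1"

```text
clock: 6.95
tool_pos: [411.5, -159.0, 105.1]
tool_rot: [0.034, 0.761, -0.109, 0.639]
contact_force: [-1.5, 1.2, 0.5]
opening: 85.4
```

```bash
python3 - <<'E'
from h import *
th=1.625;y=[-np.sin(th),np.cos(th),0]
goal([420.5,-149.6,110],[0,0,-1],y);print(telemetry.state()['q'].round(2))
E
```

```text
shift cm [-0.72  1.02  0.59] turn [ 1.309 -0.056  0.21 ] now [ 411.5 -159.   105.1] clk 7.0
[-0.06  0.4   0.27  2.06  0.02  0.86  1.55]
```

Call:
carry_out --pt "-0.7 1 0.6 1.309 -0.056 0.21 1" --pt "-0.7 1 0.6 1.309 -0.056 0.21 1" --pt "-0.7 1 0.6 1.309 -0.056 0.21 1" --pt "-0.7 1 0.6 1.309 -0.056 0.21 1" --pt "-0.7 1 0.6 1.309 -0.056 0.21 1" --pt "-0.7 1 0.6 1.309 -0.056 0.21 1" --pt "-0.7 1 0.6 1.309 -0.056 0.21 1" --pt "-0.7 1 0.6 1.309 -0.056 0.21 1" --pt "-0.7 1 0.6 1.309 -0.056 0.21 1" --pt "-0.7 1 0.6 1.309 -0.056 0.21 1"

```text
clock: 7.78
tool_pos: [425.0, -144.3, 112.2]
tool_rot: [0.464, 0.536, -0.465, 0.53]
contact_force: [0.5, 0.0, 0.0]
opening: 85.5
```

```bash
python3 - <<'E'
from h import *
th=1.625;y=[-np.sin(th),np.cos(th),0]
goal([420.5,-149.6,110],[0,0,-1],y);goal([420.5,-149.6,4],[0,0,-1],y);print(telemetry.state()['q'].round(2))
E
```

```text
shift cm [ 0.22 -0.52  0.47] turn [ 0.083 -0.005  0.007] now [ 425.  -144.3  112.2] clk 7.8
shift cm [10.82 -0.45  0.53] turn [ 0.083 -0.005  0.007] now [ 425.  -144.3  112.2] clk 7.8
[-0.21  0.33  0.53  2.15 -0.26  0.72  0.63]
```

Call:
carry_out --pt "0.2 -0.5 0.5 0.083 -0.005 0.007 1" --pt "0.2 -0.5 0.5 0.083 -0.005 0.007 1" --pt "4 -0.5 0.5 0.083 -0.005 0.007 1" --pt "7 -0.5 0.5 0.083 -0.005 0.007 1" --pt "9 -0.5 0.5 0.083 -0.005 0.007 1" --pt "10 -0.5 0.5 0.083 -0.005 0.007 1" --pt "10.8 -0.5 0.5 0.083 -0.005 0.007 1" --pt "10.8 -0.5 0.5 0.083 -0.005 0.007 1" --pt "10.8 -0.5 0.5 0.083 -0.005 0.007 1"

```text
clock: 8.53
tool_pos: [420.6, -149.4, 4.8]
tool_rot: [0.485, 0.515, -0.484, 0.515]
contact_force: [0.6, -0.1, -0.1]
opening: 85.1
```

Call:
carry_out --pt "0 0 0 0 0 0 0.2" --pt "0 0 0 0 0 0 0.2" --pt "0 0 0 0 0 0 0.2" --pt "0 0 0 0 0 0 0.2" --pt "0 0 0 0 0 0 0.2" --force 30

```text
clock: 8.95
tool_pos: [421.0, -149.2, 5.4]
tool_rot: [0.485, 0.515, -0.484, 0.515]
contact_force: [-0.4, 0.8, 6.6]
opening: 59.7
```

Call:
carry_out --pt "-0.5 0 0 0 0 0 -0.2" --pt "-1.5 0 0 0 0 0 -0.2" --pt "-4 0 0 0 0 0 -0.2" --pt "-8 0 0 0 0 0 -0.2" --pt "-12 0 0 0 0 0 -0.2" --pt "-16 0 0 0 0 0 -0.2" --pt "-20 0 0 0 0 0 -0.2" --pt "-20 0 0 0 0 0 -0.2" --pt "-20 0 0 0 0 0 -0.2" --force 40

```text
clock: 9.7
tool_pos: [421.5, -149.4, 206.9]
tool_rot: [0.486, 0.514, -0.483, 0.516]
contact_force: [0.7, 0.2, -3.0]
opening: 59.5
```

```bash
cat > b.py <<'E'
from fit import *
import sys
# refit: blue top-view pose, and green in hand
t=snap('top','t3.png')[:,:,::-1].copy();s=snap('scene','s3.png')[:,:,::-1].copy()
st=telemetry.state();print(st['contact_force'].round(1),st['opening'],st['q'].round(2))
Rm,o=mag()
mb={'top':mask(t,100,130,(170,205,265,280)),'scene':mask(s,100,130,(335,140,405,190))}
bf=lambda p:box((R.from_matrix(Rm)*R.from_euler('z',p[2]*.01)).as_matrix(),o+Rm@[p[0],p[1],0])
for k in(mb,{'top':mb['top']},{'scene':mb['scene']}):
    b=minimize(lambda p:hulldist(k,bf,p),[-50,5,0],method='Nelder-Mead',options=dict(initial_simplex=[[-50,5,0],[-40,5,0],[-50,12,0],[-50,5,8]]))
    print('blue in mag',b.x.round(1),round(b.fun),[m.sum() for m in k.values()])
C=R.from_quat(st['tool_rot'])
print('tool yaxis world',C.apply([0,1,0]).round(3))
gmag([-54,5,170])
E
python3 b.py
python3 - <<'E'
import cv2,numpy as np
a=cv2.imread('pics/s3.png')[90:250,200:420];b=cv2.imread('pics/t3.png')[180:310,160:420]
a=cv2.resize(a,None,fx=2.4,fy=2.4);b=cv2.resize(b,(528,264));cv2.imwrite('pics/m3.png',cv2.convertScaleAbs(np.vstack([a[:, :528],b])[:600],alpha=1.6))
E
```

```text
[-0.4 -0.6 -3. ] 59.52046568761979 [-0.33  0.18  0.65  2.06 -0.13  0.94  0.45]
blue in mag [-45.2   3.3   2.6] 173 [np.uint64(1444), np.uint64(677)]
blue in mag [-44.3   2.9   3.2] 119 [np.uint64(1444)]
blue in mag [-45.8   5.6   2.1] 50 [np.uint64(677)]
tool yaxis world [ 0.998  0.061 -0.001]
shift cm [ -1.39  15.76 -38.21] turn [ 0.556 -0.293 -0.082] now [ 419.6 -148.8  204.1] clk 9.8
```

View pics/m3.png

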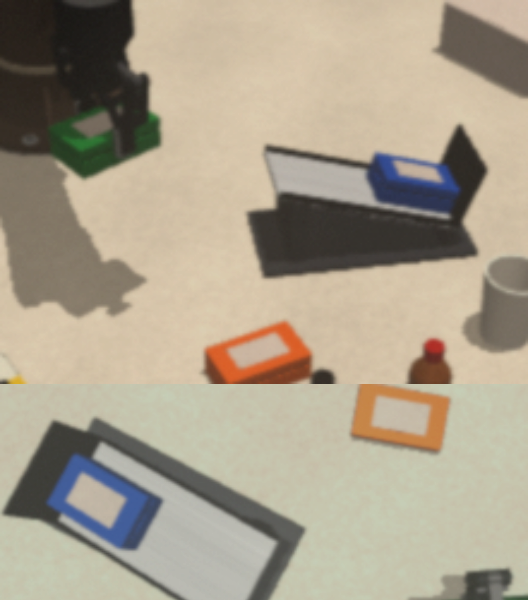

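```bash
cat > lab.py <<'E'
from h import *
def label(im,n,z,guess=(-50,5),yaw0=0):
    """rectify the plane z (mag frame) at 4 px/mm, find the pale label within the case; im is BGR"""
    Rm,o=mag();k=4
    g=np.array([[-160,-60],[40,-60],[40,60],[-160,60]],float)
    P=np.c_[g,np.full(4,z)]@Rm.T+o
    H=cv2.getPerspectiveTransform(proj(n,P).astype(np.float32),((g+[160,60])*k).astype(np.float32))
    w=cv2.warpPerspective(im,H,(200*k,120*k),flags=cv2.INTER_CUBIC)
    h=cv2.cvtColor(w,cv2.COLOR_BGR2HSV)
    sat=h[:,:,1].astype(int);m=((sat<90)&(h[:,:,2]>45)).astype(np.uint8)
    kk,l,st,ce=cv2.connectedComponentsWithStats(m)
    d=[np.hypot(*(c/k-[160,60]-guess)) if 600<s[4]/k/k<3500 else 1e9 for c,s in zip(ce,st)]
    i=int(np.argmin(d));c=max(cv2.findContours((l==i).astype(np.uint8),cv2.RETR_EXTERNAL,cv2.CHAIN_APPROX_NONE)[0],key=cv2.contourArea)
    r=cv2.minAreaRect(c);a=r[2];wh=r[1]
    if wh[0]<wh[1]: a-=90
    a=(a+90)%180-90
    print(n,'label centre',(np.array(r[0])/k-[160,60]).round(1),'size',(np.array(sorted(wh))/k).round(1),'yaw',round(np.radians(a),3))
    return w
E
python3 - <<'E'
from lab import *
for f,g in(('0',(-95,5)),('3',(-50,5))):
    for n in('top','scene'): w=label(cv2.imread(f'pics/{n}{f}.png' if f=='0' else f'pics/{n[0]}{f}.png'),n,36,g)
E
```

```text
top label centre [-96.5   4.8] size [37.2 63.6] yaw 0.053
scene label centre [-51.2 -35.8] size [39.1 48.9] yaw 1.559
top label centre [-47.7   2.7] size [37.2 64.3] yaw -0.006
scene label centre [ 18.6 -27.6] size [42.2 64.8] yaw -1.571
```

```bash
python3 - <<'E'
from h import *
gmag([-56,3.5,150])
E
```

```text
shift cm [  0.46  15.47 -37.47] turn [ 0.556 -0.293 -0.082] now [ 419.6 -148.8  204.1] clk 9.8
```

Call:
carry_out --pt "-1 4 -9 0.14 -0.07 -0.02 -0.2" --pt "-1 8 -19 0.28 -0.15 -0.04 -0.2" --pt "-1 12 -28 0.42 -0.22 -0.06 -0.2" --pt "0 15.5 -37.5 0.556 -0.293 -0.082 -0.2" --pt "0.4 15.5 -37.5 0.556 -0.293 -0.082 -0.2" --pt "0.4 15.5 -37.5 0.556 -0.293 -0.082 -0.2" --pt "0.4 15.5 -37.5 0.556 -0.293 -0.082 -0.2" --pt "0.4 15.5 -37.5 0.556 -0.293 -0.082 -0.2" --pt "0.4 15.5 -37.5 0.556 -0.293 -0.082 -0.2" --pt "0.4 15.5 -37.5 0.556 -0.293 -0.082 -0.2"

```text
clock: 10.63
tool_pos: [538.6, 197.4, 199.1]
tool_rot: [-0.509, -0.303, 0.693, -0.411]
contact_force: [1.2, -1.0, -1.8]
opening: 58.9
```

Call:
carry_out --pt "0 0 0 0 0 0 -0.2" --pt "0 0 0 0 0 0 -0.2" --pt "0 0 0 0 0 0 -0.2" --pt "0 0 0 0 0 0 -0.2"

```text
clock: 10.97
tool_pos: [538.8, 193.7, 200.7]
tool_rot: [-0.51, -0.302, 0.693, -0.411]
contact_force: [0.2, 0.1, -1.8]
opening: 59.1
```

```bash
python3 - <<'E'
from h import *
s=telemetry.state();print(inmag(s['tool_pos']),s['q'].round(2));gmag([-56,3.5,150]);gmag([-56,3.5,56])
E
```

```text
[-96.27833647  -5.15066514 138.45901989] [-0.92  0.58  0.61  1.58 -0.12  1.31 -0.81]
shift cm [-1.16 -0.88 -4.02] turn [-0.003  0.003  0.   ] now [538.8 193.7 200.7] clk 11.0
shift cm [ 8.24 -0.87 -4.05] turn [-0.003  0.003  0.   ] now [538.8 193.7 200.7] clk 11.0
```

Call:
carry_out --pt "-1.2 -0.9 -4 0 0 0 -0.2" --pt "-1.2 -0.9 -4 0 0 0 -0.2" --pt "-1.2 -0.9 -4 0 0 0 -0.2" --pt "1.5 -0.9 -4 0 0 0 -0.2" --pt "4 -0.9 -4 0 0 0 -0.2" --pt "6 -0.9 -4 0 0 0 -0.2" --pt "7.5 -0.9 -4 0 0 0 -0.2" --pt "8.2 -0.9 -4 0 0 0 -0.2" --pt "8.2 -0.9 -4 0 0 0 -0.2" --pt "8.2 -0.9 -4 0 0 0 -0.2"

```text
clock: 11.8
tool_pos: [538.6, 211.4, 112.1]
tool_rot: [-0.511, -0.302, 0.692, -0.411]
contact_force: [-0.5, 0.2, -1.7]
opening: 59.4
```

```bash
python3 - <<'E'
from h import *
s=telemetry.state();print(inmag(s['tool_pos']),mag()[0].T@s['contact_force']);gmag([-56,3.5,46])
snap('scene','s4.png')
im=cv2.imread('pics/s4.png')[100:200,290:410];cv2.imwrite('pics/s4c.png',cv2.convertScaleAbs(cv2.resize(im,None,fx=6,fy=6),alpha=1.6))
E
```

```text
[-55.28689895   3.5416386   58.32612346] [ 0.47738086  0.50806676 -1.60532578]
shift cm [1.23 0.   0.07] turn [-0.002  0.    -0.001] now [538.6 211.4 112.1] clk 11.8
```

View pics/s4c.png

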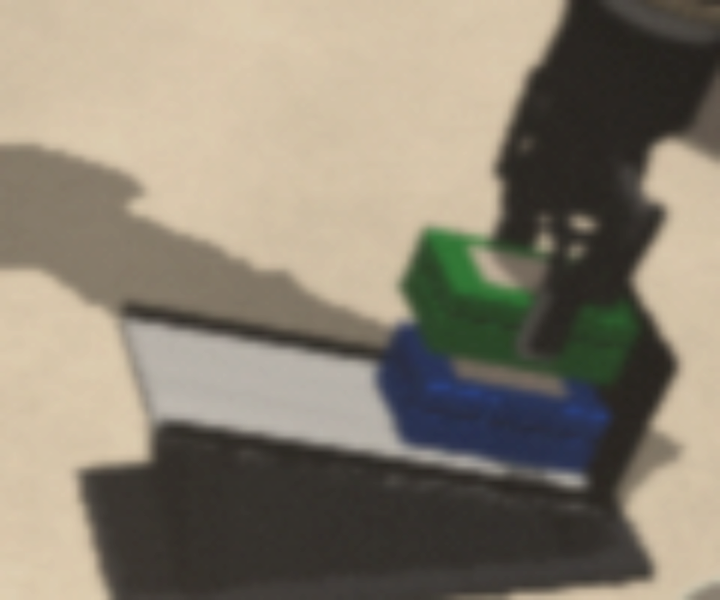

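Green is held level above blue, parallel to it and a few mm short of the backstop: green's near end is at about (635,340) in the crop, blue's at (605,410). Lowering.

Call:
carry_out --pt "0.3 0 0 0 0 0 -0.2" --pt "0.6 0 0 0 0 0 -0.2" --pt "0.9 0 0 0 0 0 -0.2" --pt "1.1 0 0 0 0 0 -0.2" --pt "1.3 0 0 0 0 0 -0.2" --pt "1.4 0 0 0 0 0 -0.2" --pt "1.4 0 0 0 0 0 -0.2"

```text
clock: 12.43
tool_pos: [536.2, 208.4, 97.8]
tool_rot: [-0.51, -0.302, 0.692, -0.411]
contact_force: [0.5, 0.3, -2.1]
opening: 59.4
```

```bash
python3 - <<'E'
from h import *
s=telemetry.state();print(inmag(s['tool_pos']),mag()[0].T@s['contact_force'])
E
```

```text
[-54.709121     4.15019144  43.56982681] [ 1.11977104 -0.29242825 -1.8139229 ]
```

Call:
carry_out --pt "0.1 0 0 0 0 0 -0.2" --pt "0.2 0 0 0 0 0 -0.2" --pt "0.3 0 0 0 0 0 -0.2" --pt "0.3 0 0 0 0 0 -0.2"

```text
clock: 12.77
tool_pos: [536.2, 208.1, 96.1]
tool_rot: [-0.511, -0.303, 0.692, -0.411]
contact_force: [-2.4, 0.6, 7.0]
opening: 59.1
```

```bash
python3 - <<'E'
from h import *
s=telemetry.state();print(inmag(s['tool_pos']),mag()[0].T@s['contact_force'])
E
```

```text
[-54.50562072   4.01644297  41.85411035] [-2.60552823  2.38509938  6.52354507]
```

Call:
carry_out --pt "-0.1 0 0 0 0 0 -0.2" --pt "-0.1 0 0 0 0 0 0.45" --pt "-0.1 0 0 0 0 0 0.5" --pt "-0.1 0 0 0 0 0 0.7" --pt "-0.1 0 0 0 0 0 1" --pt "-0.1 0 0 0 0 0 1" --pt "-0.1 0 0 0 0 0 1"

```text
clock: 13.35
tool_pos: [536.1, 208.0, 96.1]
tool_rot: [-0.511, -0.302, 0.692, -0.411]
contact_force: [0.9, 0.3, 0.2]
opening: 85.4
```

Call:
carry_out --pt "-1 0 0 0 0 0 1" --pt "-3 0 0 0 0 0 1" --pt "-6 0 0 0 0 0 1" --pt "-9 0 0 0 0 0 1" --pt "-9 0 4 0 0 0 0" --pt "-9 0 8 0 0 0 -0.3" --pt "-9 0 10 0 0 0 -0.3" --pt "-9 0 10 0 0 0 -0.3"

```text
clock: 14.02
tool_pos: [502.1, 142.9, 214.5]
tool_rot: [-0.512, -0.301, 0.693, -0.409]
contact_force: [1.3, -0.2, -0.6]
opening: 38.9
```

```bash
python3 - <<'E'
from lab import *
s=telemetry.state();print(inmag(s['tool_pos']),mag()[0].T@s['contact_force'],s['opening'])
gmag([-150,3.5,110])
t=snap('top','t5.png')[:,:,::-1].copy();w=label(t,'top',72);cv2.imwrite('pics/w5.png',w)
im=t[185:305,155:315];cv2.imwrite('pics/t5c.png',cv2.convertScaleAbs(cv2.resize(im,None,fx=4,fy=4),alpha=1.7))
E
```

```text
[-159.75120204    2.73478054  133.22885525] [ 0.64544465 -1.2696876  -0.45339571] 38.88166639934255
shift cm [ 2.32 -0.08 -0.97] turn [-0.007 -0.001 -0.   ] now [502.1 142.9 214.5] clk 14.0
top label centre [-72.4  -0. ] size [119.9 174.2] yaw -0.005
```

View pics/t5c.png

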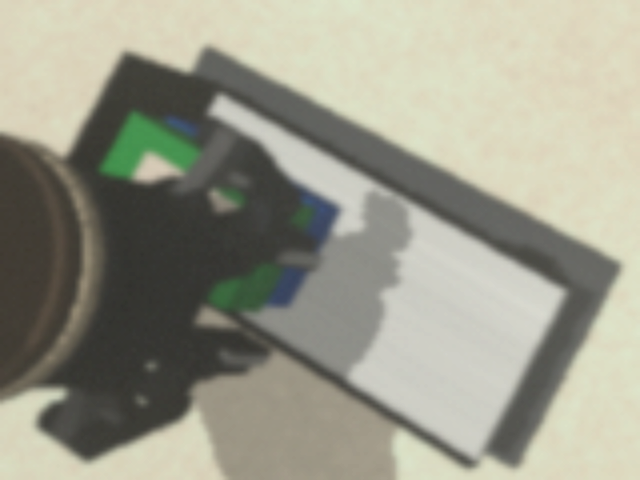

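Placed: the top crop shows green on blue, with the hand partly in the way. Next, push green's uphill end gently to the backstop.

Call:
carry_out --pt "2.3 0.1 2 0 0 0 -0.3" --pt "2.3 0.1 2 0 0 0 -0.3" --pt "2.3 0.1 2 0 0 0 -0.3" --pt "5 0.1 2 0 0 0 -0.3" --pt "7 0.1 2 0 0 0 -0.3" --pt "8.6 0.1 2 0 0 0 -0.3" --pt "8.6 0.1 2 0 0 0 -0.3" --pt "8.6 0.1 2 0 0 0 -0.3"

```text
clock: 14.73
tool_pos: [482.9, 108.7, 135.4]
tool_rot: [-0.51, -0.303, 0.692, -0.411]
contact_force: [0.3, 0.3, 0.9]
opening: 29.5
```

```bash
python3 - <<'E'
from h import *
s=telemetry.state();print(inmag(s['tool_pos']),mag()[0].T@s['contact_force'],s['opening']);gmag([-115,3.8,47])
E
```

```text
[-173.79050178    3.28802513   46.12055373] [ 0.16125602 -0.14839162  0.99746701] 29.495956349757886
shift cm [-0.09 -0.05 -5.88] turn [-0.     0.001 -0.001] now [482.9 108.7 135.4] clk 14.7
```

Call:
carry_out --pt "0 0 -1.5 0 0 0 -0.3" --pt "0 0 -3 0 0 0 -0.3" --pt "0 0 -4 0 0 0 -0.3" --pt "0 0 -4.5 0 0 0 -0.3" --pt "0 0 -5 0 0 0 -0.3" --pt "0 0 -5.3 0 0 0 -0.3" --pt "0 0 -5.6 0 0 0 -0.3" --pt "0 0 -5.8 0 0 0 -0.3" --pt "0 0 -6 0 0 0 -0.3" --pt "0 0 -6 0 0 0 -0.3"

```text
clock: 15.57
tool_pos: [510.1, 158.3, 117.7]
tool_rot: [-0.511, -0.302, 0.692, -0.411]
contact_force: [-0.2, -0.7, -0.0]
opening: 30.0
```

Call:
carry_out --pt "0 0 -0.1 0 0 0 -0.3" --pt "0 0 -0.2 0 0 0 -0.3" --pt "0 0 -0.2 0 0 0 -0.3"

```text
clock: 15.82
tool_pos: [511.0, 159.9, 117.1]
tool_rot: [-0.511, -0.302, 0.692, -0.411]
contact_force: [-0.2, -0.8, -0.1]
opening: 30.0
```

```bash
python3 - <<'E'
from h import *
s=telemetry.state();print(inmag(s['tool_pos']),mag()[0].T@s['contact_force'],s['opening'])
E
```

```text
[-112.64090076    3.11492235   45.86291492] [-0.74078224 -0.24933418 -0.3514665 ] 29.973807716118163
```

Call:
carry_out --pt "0 0 -0.1 0 0 0 -0.3" --pt "0 0 -0.2 0 0 0 -0.3" --pt "0 0 -0.3 0 0 0 -0.3" --pt "0 0 -0.4 0 0 0 -0.3"

```text
clock: 16.15
tool_pos: [512.2, 162.1, 116.3]
tool_rot: [-0.51, -0.302, 0.693, -0.411]
contact_force: [-5.1, -5.8, 9.4]
opening: 29.6
```

```bash
python3 - <<'E'
from h import *
s=telemetry.state();print(inmag(s['tool_pos']),mag()[0].T@s['contact_force'],s['opening'])
E
```

```text
[-109.95267195    3.11485084   45.81997795] [-9.95729523  1.75340959  6.7848872 ] 29.573416871185174
```

Call:
carry_out --pt "0 0 1 0 0 0 -0.3" --pt "0 0 3 0 0 0 -0.3" --pt "-3 0 5 0 0 0 -0.3" --pt "-6 0 8 0 0 0 -0.6" --pt "-9 0 12 0 0 0 -1" --pt "-9 0 16 0 0 0 -1" --pt "-8 0 20 0 0 0 -1" --pt "-7 0 24 0 0 0 -1" --pt "-7 0 24 0 0 0 -1" --pt "-7 0 24 0 0 0 -1"

```text
clock: 16.98
tool_pos: [411.2, -22.1, 254.2]
tool_rot: [-0.512, -0.302, 0.692, -0.409]
contact_force: [0.1, 0.2, -0.0]
opening: 0.2
```

```bash
python3 - <<'E'
from lab import *
s=telemetry.state();print(s['tool_pos'],s['opening'])
t=snap('top','t6.png')[:,:,::-1].copy();sc=snap('scene','s6.png')[:,:,::-1].copy()
w=label(t,'top',72,(-50,3))
ws=[]
for n,im in(('top',t),('scene',sc)):
    x,y,W,H=(155,185,120,90) if n=='top' else (325,115,80,75)
    ws.append(cv2.resize(im[y:y+H,x:x+W],(int(W*300/H*1.0),300),interpolation=cv2.INTER_CUBIC))
p=sc[200:320,130:290];ws.append(cv2.resize(p,(400,300)))
q=t[180:280,440:540];ws.append(cv2.resize(q,(300,300)))
r1=np.hstack(ws[:2]);r2=np.hstack(ws[2:]);W=max(r1.shape[1],r2.shape[1])
pad=lambda a:cv2.copyMakeBorder(a,0,0,0,W-a.shape[1],cv2.BORDER_CONSTANT)
o=np.vstack([pad(r1),pad(r2)]);print(o.shape);cv2.imwrite('pics/m6.png',cv2.convertScaleAbs(o,alpha=1.6))
for c in('top','scene'):
  K,cc,M,_=cam(c)
  for l in('jog_tip','pad'):
    for r in recognise(l,c)[:2]: print(c,l,round(r['p'],2),(cc+M@np.array(r['at'])).round(0))
E
```

```text
[411.20105415 -22.12599933 254.1638916 ] 0.23890160777753275
top label centre [-47.5   4.9] size [37.8 65. ] yaw 0.0
(600, 720, 3)
top jog_tip 0.51 [ 546. -388.  146.]
top pad 0.79 [ 544. -381.   49.]
scene jog_tip 0.6 [ 550. -397.  134.]
scene pad 0.96 [ 570. -405.   49.]
scene pad 0.4 [756. 146.  64.]
```

View pics/m6.png

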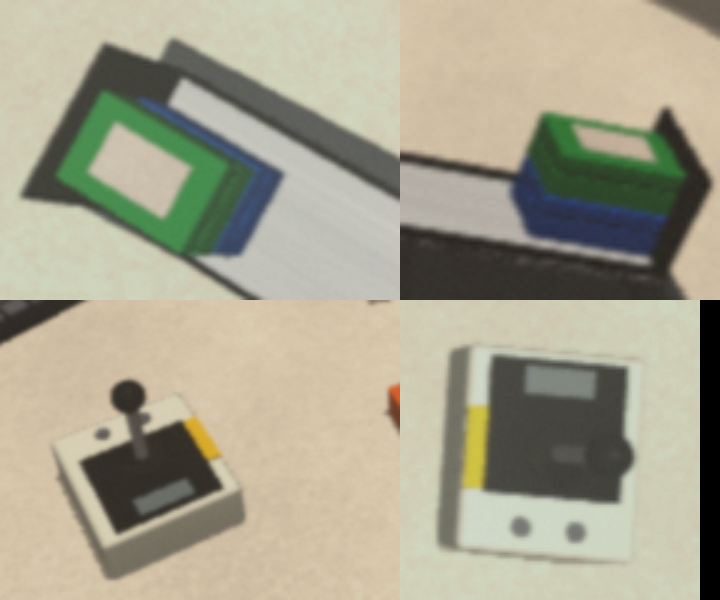

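```bash
python3 - <<'E'
from h import *
c=np.array([[470,347],[458,548],[630,560],[640,360]],float)
u=(c-[400,300]+.5)/3-.5+[440,180]
P=np.array([onz('top',a,b,50) for a,b in u]);print(P.round(1))
print('x dir yaw',[np.arctan2(*(P[i]-P[j])[[1,0]]).round(3) for i,j in((0,1),(3,2))],'centre',P.mean(0).round(1),'len',[np.linalg.norm(P[i]-P[j]).round(1) for i,j in((0,1),(3,2),(0,3),(1,2))])
b={'top':(209.5/3-.5+440,156.5/3-.5+180),'scene':(128.5/2.5-.5+130,97.5/2.5-.5+200)}
A=[];r=[]
for n,(x,y) in b.items():
    o,d=ray(n,x,y);d/=np.linalg.norm(d);M=np.eye(3)-np.outer(d,d);A.append(M);r.append(M@o)
X=np.linalg.lstsq(np.vstack(A),np.hstack(r),rcond=None)[0];print('ball',X.round(1),[ (proj(n,X)-b[n]).round(1) for n in b])
E
```

```text
[[ 619.8 -335.9   50. ]
 [ 474.5 -321.9   50. ]
 [ 463.9 -446.2   50. ]
 [ 608.4 -459.9   50. ]]
x dir yaw [np.float64(-0.096), np.float64(-0.095)] centre [ 541.7 -391.    50. ] len [np.float64(145.9), np.float64(145.2), np.float64(124.6), np.float64(124.7)]
ball [ 541.1 -393.6  133.4] [array([[-0.1, -0.1]]), array([[-0.1, -0. ]])]
```

```bash
cat > j.py <<'E'
from h import *
B=np.array([541.1,-393.6]);yd=np.array([.096,.995])
def gj(off,z): p=B+off*yd; goal([p[0],p[1],z],[0,0,-1],[.995,-.096,0])
if __name__=='__main__':
    s=telemetry.state();d=s['tool_pos'][:2]-B
    print('off',(d@yd).round(1),'lat',(d@[.995,-.096]).round(1),'F',s['contact_force'].round(1),'q',s['q'].round(2))
    gj(-65,220);gj(-60,117)
E
python3 j.py
```

```text
off 360.7 lat -163.1 F [ 0.4 -0.9  0.1] q [-0.89  0.19  0.73  1.97  0.12  1.22 -0.7 ]
shift cm [12.97 31.65 30.34] turn [-0.399  0.297  0.059] now [413.3 -18.8 253.5] clk 17.3
shift cm [22.67 31.44 26.85] turn [-0.399  0.297  0.059] now [413.3 -18.8 253.5] clk 17.3
```

Call:
carry_out --pt "3 8 7.6 -0.1 0.07 0.015 -1" --pt "6 16 15.2 -0.2 0.15 0.03 -1" --pt "9.5 24 22.8 -0.3 0.22 0.045 -1" --pt "13 31.6 30.3 -0.399 0.297 0.059 -1" --pt "13 31.6 30.3 -0.399 0.297 0.059 -1" --pt "13 31.6 30.3 -0.399 0.297 0.059 -1" --pt "13 31.6 30.3 -0.399 0.297 0.059 -1" --pt "13 31.6 30.3 -0.399 0.297 0.059 -1" --pt "13 31.6 30.3 -0.399 0.297 0.059 -1" --pt "13 31.6 30.3 -0.399 0.297 0.059 -1"

```text
clock: 18.12
tool_pos: [504.5, -349.2, 227.1]
tool_rot: [0.523, 0.476, -0.523, 0.475]
contact_force: [0.4, -0.3, 1.2]
opening: -0.3
```

Call:
carry_out --pt "0 0 0 0 0 0 -1" --pt "0 0 0 0 0 0 -1" --pt "0 0 0 0 0 0 -1" --pt "0 0 0 0 0 0 -1"

```text
clock: 18.45
tool_pos: [504.1, -346.1, 227.8]
tool_rot: [0.524, 0.476, -0.523, 0.475]
contact_force: [0.5, -0.6, -0.3]
opening: 0.2
```

```bash
python3 j.py
```

```text
off 43.7 lat -41.3 F [ 0.5 -0.6 -0.3] q [ 0.02  0.48  0.74  1.65 -0.35  1.14  0.75]
shift cm [ 0.76  4.13 10.88] turn [ 0.001 -0.002  0.001] now [ 504.1 -346.1  227.8] clk 18.4
shift cm [11.06  4.14 10.4 ] turn [ 0.001 -0.002  0.001] now [ 504.1 -346.1  227.8] clk 18.4
```

Call:
carry_out --pt "0 4.1 4 0 0 0 -1" --pt "0 4.1 8 0 0 0 -1" --pt "0.7 4.1 10.8 0 0 0 -1" --pt "0.7 4.1 10.8 0 0 0 -1" --pt "0.7 4.1 10.8 0 0 0 -1" --pt "4 4.1 10.6 0 0 0 -1" --pt "7 4.1 10.5 0 0 0 -1" --pt "9.5 4.1 10.4 0 0 0 -1" --pt "11 4.1 10.4 0 0 0 -1" --pt "11 4.1 10.4 0 0 0 -1"

```text
clock: 19.28
tool_pos: [534.5, -450.3, 114.8]
tool_rot: [0.523, 0.478, -0.522, 0.474]
contact_force: [-0.6, 0.6, -0.8]
opening: -0.1
```

Call:
carry_out --pt "0 0 0 0 0 0 -1" --pt "0 0 0 0 0 0 -1"

```text
clock: 19.45
tool_pos: [535.5, -454.6, 120.0]
tool_rot: [0.524, 0.475, -0.523, 0.476]
contact_force: [0.4, -0.2, 0.2]
opening: 0.2
```

```bash
python3 j.py; python3 -c "
from j import *
gj(15.8,117)"
```

```text
off -61.2 lat 0.3 F [ 0.4 -0.2  0.2] q [ 0.25  0.73  0.65  1.52 -0.48  1.06  0.92]
shift cm [-10.    -0.01   0.38] turn [ 0.     0.    -0.002] now [ 535.5 -454.6  120. ] clk 19.4
shift cm [ 0.3  -0.03 -0.12] turn [ 0.     0.    -0.002] now [ 535.5 -454.6  120. ] clk 19.4
shift cm [ 0.3  -0.03 -7.7 ] turn [ 0.     0.    -0.002] now [ 535.5 -454.6  120. ] clk 19.4
```

Call:
carry_out --pt "0.2 0 -1.5 0 0 0 -1" --pt "0.3 0 -2.6 0 0 0 -1" --pt "0.3 0 -3.4 0 0 0 -1" --pt "0.3 0 -4.2 0 0 0 -1" --pt "0.3 0 -5 0 0 0 -1" --pt "0.3 0 -5.7 0 0 0 -1" --pt "0.3 0 -6.4 0 0 0 -1" --pt "0.3 0 -7 0 0 0 -1" --pt "0.3 0 -7.4 0 0 0 -1" --pt "0.3 0 -7.4 0 0 0 -1"

```text
clock: 20.28
tool_pos: [540.9, -381.2, 114.9]
tool_rot: [-0.524, -0.475, 0.524, -0.475]
contact_force: [-0.2, -4.5, -1.3]
opening: -0.1
```

```bash
python3 j.py; python3 - <<'E'
from h import *
t=snap('top','t7.png')[:,:,::-1];s=snap('scene','s7.png')[:,:,::-1]
a=cv2.resize(s[190:320,130:290],(492,400));b=cv2.resize(t[185:275,450:530],(300,338));b=cv2.copyMakeBorder(b,0,62,0,0,cv2.BORDER_CONSTANT)
cv2.imwrite('pics/m7.png',cv2.convertScaleAbs(np.hstack([a,b]),alpha=1.6))
E
```

```text
off 12.3 lat -1.3 F [-0.2 -4.5 -1.3] q [ 0.12  0.67  0.66  1.64 -0.48  0.99  0.85]
shift cm [-10.51   0.13   7.73] turn [-0.001 -0.     0.001] now [ 540.9 -381.2  114.9] clk 20.3
shift cm [-0.21  0.14  7.23] turn [-0.001 -0.     0.001] now [ 540.9 -381.2  114.9] clk 20.3
```

View pics/m7.png

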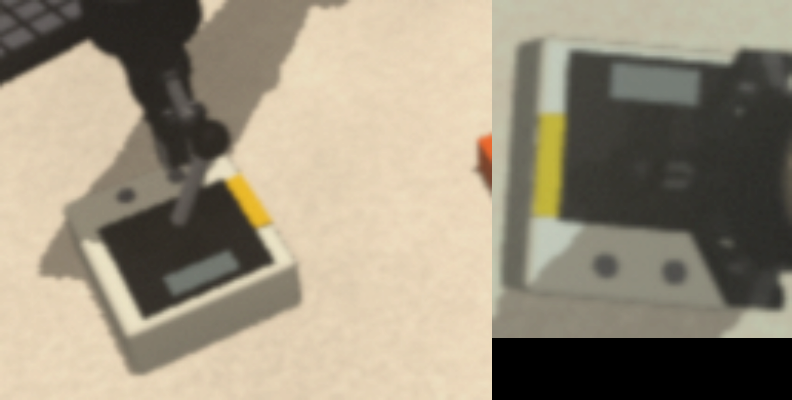

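The lever is clearly over towards the yellow stripe: ball at (210,138) and stem foot at (182,220) in the left panel, with 4.5 N measured. Push a little further and hold.

Call:
carry_out --pt "-0.2 0 -0.15 0 0 0 -1" --pt "-0.2 0 -0.3 0 0 0 -1" --pt "-0.2 0 -0.3 0 0 0 -1" --pt "-0.2 0 -0.3 0 0 0 -1" --pt "-0.2 0 -0.3 0 0 0 -1" --pt "-0.2 0 -0.3 0 0 0 -1" --pt "-0.2 0 -0.3 0 0 0 -1" --pt "-0.2 0 -0.3 0 0 0 -1" --pt "-0.2 0 -0.3 0 0 0 -1" --pt "-0.2 0 -0.3 0 0 0 -1"

```text
clock: 21.22
tool_pos: [540.8, -379.9, 117.2]
tool_rot: [-0.524, -0.475, 0.524, -0.475]
contact_force: [-0.9, -4.6, -2.0]
opening: -0.2
```

Call:
carry_out --pt "0 0 0 0 0 0 -1" --pt "0 0 0 0 0 0 -1" --pt "0 0 0 0 0 0 -1"

```text
clock: 21.47
tool_pos: [540.7, -379.8, 117.2]
tool_rot: [-0.524, -0.475, 0.525, -0.474]
contact_force: [-2.3, -5.3, -1.9]
opening: 0.1
```

Call:
carry_out --pt "0 0 1 0 0 0 -1" --pt "0 0 2.2 0 0 0 -1" --pt "0 0 3.5 0 0 0 -1" --pt "0 0 5 0 0 0 -1" --pt "0 0 7.5 0 0 0 -1" --pt "0 0 9 0 0 0 -1" --pt "0 0 9 0 0 0 -1" --pt "-4 0 9 0 0 0 -1" --pt "-8 0 9 0 0 0 -1" --pt "-10 0 9 0 0 0 -1"

```text
clock: 22.3
tool_pos: [533.4, -469.6, 221.4]
tool_rot: [0.524, 0.474, -0.524, 0.476]
contact_force: [-0.1, -0.7, 0.6]
opening: 0.3
```

```bash
python3 - <<'E'
from lab import *
s=telemetry.state();print(s['tool_pos'],s['contact_force'].round(1),s['clock'])
t=snap('top','t8.png')[:,:,::-1].copy();sc=snap('scene','s8.png')[:,:,::-1].copy()
label(t,'top',72,(-50,3))
a=cv2.imread('pics/s0.png') if 0 else cv2.imread('pics/scene0.png')
for nm,(x,y,w,h) in dict(ball=(170,228,24,24),orange=(283,224,50,33),bottles=(320,230,72,58),cup=(398,195,32,42)).items():
    print(nm,'max mean diff',cv2.absdiff(a,sc)[y:y+h,x:x+w].mean().round(2))
s6=cv2.imread('pics/s6.png');print('stack diff',cv2.absdiff(s6,sc)[115:190,325:405].mean().round(2))
K,cc,M,_=cam('scene')
for r in recognise('jog_tip','scene')[:1]: print('ball',(cc+M@np.array(r['at'])).round(0))
E
```

```text
[ 533.40912101 -469.63134637  221.41311028] [-0.1 -0.7  0.6] 22.3
top label centre [-47.6   5. ] size [38.  65.2] yaw 0.0
ball max mean diff 13.76
orange max mean diff 5.09
bottles max mean diff 5.34
cup max mean diff 4.8
stack diff 4.24
ball [ 551. -397.  133.]
```

```bash
python3 -c "
from h import *
print(order.hand_in())"
```

```text
the job is handed in; nothing more can be done
None
```

The job is handed in at about 22 s of robot time; no verdict was reported.

- **Blue case:** I pushed it down the magazine until it met the backstop with about 11 N. It squared up to the deck within 0.01 rad.
- **Green case:** I set it on blue at about 8 N contact, released it and pushed it gently to the backstop. It stopped at the same position as blue had. In the last top view the two labels differ by 0.2 mm lengthwise and about 2 mm sideways, with no measurable twist. That sideways offset is about the calibration error, so I left it.
- **Lever:** I pushed it to the yellow side and held it there for about 1.2 s. The last force reading of 5.3 N suggests about 0.5 to 0.55 rad. I then let it go, and the ball was found back at its centre position. I never pushed it towards the other side.
- **Other objects:** The orange case, the bottles and the cup looked unchanged: their image differences were about 5 levels, close to the stack's 4 between two views after it was placed.

Three checks disagreed or did not work:

- **Blue outline fit:** It gave blue's centre at x = -45 mm, while the contact position said about -50 mm. I trusted the contact.
- **Scene camera labels:** Label detection failed there, so the final alignment check used the top camera only.
- **Lever image difference:** It was higher, at about 14 levels. I put that down to the arm or its shadow in view but did not confirm it.

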